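# Click the sugar tally on to five

## Task

The two pip counters on the buffet keep count of refills: one stands just in front of the sugar jar, the other just in front of the pepper mill. The sugar jar has had its fifth refill: with a fingertip, flick the ribbed thumbwheel of its counter away from you, one click at a time and letting it settle in each, until the flat facing up shows five pips, and never let it run past five. Do not lift the counter or push it out of its place, leave the other counter's count as it is and leave everything else standing where it is.

Things in the scene. Friction and masses are not known exactly. Their poses are not given: they have to be found in the camera images.
- sugar_counter: Refill counter of the sugar jar: plain metal box 120 mm long (its x), 80 mm wide (y), 78 mm high, loose, 1.1 to 1.6 kg, open on top, where a ribbed black thumbwheel sticks out. Origin: centre of its underside; z up; +x away from the robot, within 0.3 rad of yaw. A small bump on each side wall marks the middle of its length
- sugar_axle (a point): Middle of the wheel's axle, 56 mm above the table, axes as the counter's. The wheel, ribs 34 mm wide, turns about y: eight flats 31 mm from the axle with 0 to 7 white 6 mm pips in order; between them eight straight ribs 5 mm thick, reaching 50 mm from the axle. At rest the value shown is the flat facing up, between ribs 22.5 deg either side of vertical (their tips 102 mm above the table)
- sugar_wheel (a joint): turn of the sugar counter's wheel, 0.785 rad (45 deg) a click: 0 no pips, 0.785 one, 3.927 five, 5.498 seven; grows as its top moves to the counter's +x (away from the robot). Starts at one, two or three. A sprung detent pulls it to the nearest click, so a rib pushed more than half-way goes on by itself; takes about 2 N at the rib. Stops just outside 0 and 7
- pepper_counter: Refill counter of the pepper mill, the same as the sugar counter in every way; to be left alone
- pepper_wheel (a joint): turn of the pepper counter's wheel, counted like sugar_wheel; starts at two pips (1.571) and stays there
- sugar_jar: white round sugar jar with a lid, 93 mm wide, 110 mm high, origin at the centre of its underside; stands about 135 mm behind (+x of) its counter, loose
- pepper_mill: dark wooden pepper mill, 53 mm wide, 155 mm high, origin at the centre of its underside; stands about 135 mm behind its counter, loose
- bowl_olives: white bowl of olives with a spoon, 150 mm wide, 81 mm high, origin at the centre of its underside, loose
- bowl_jam: white bowl of jam, 141 mm wide, 64 mm high, origin at the centre of its underside, loose
- tealight_b: glass tea-light holder, 60 mm wide, 64 mm high, origin at the centre of its underside, loose
- muffin_4: muffin, 39 mm wide, 35 mm high, standing on the table to the left of the jar and mill, origin at the centre of its underside, loose
- cheese_slicer: cheese slicer with wooden handle lying flat at the left, 216 mm long, 21 mm high, origin at the centre of its underside, loose

How it is judged:
On the way, in this order (a step that is already met when the one before it is completed fails the run):
1. the sugar counter's wheel settles at four pips (value of joint sugar_wheel between 2.84159 and 3.44159 rad), for 0.2 s.
2. then it settles at five pips (value of joint sugar_wheel between 3.62699 and 4.22699 rad), for 0.2 s.
At the end, for the whole second after the job is handed in: The sugar counter's wheel rests in its click at five pips (within 0.15 rad), the pepper counter still shows two, the counters stand flat and, like all the loose things, within 25 mm of where they were (value of joint sugar_wheel between 3.77699 and 4.07699 rad and velocity of joint sugar_wheel between -0.1 and 0.1 rad/s and value of joint pepper_wheel between 1.3708 and 1.7708 rad and height (world z) of sugar_counter below 0.004 m and angle between sugar_counter's own z axis and vertical below 0.05 rad and distance of each of sugar_counter, sugar_jar, pepper_mill, pepper_counter, bowl_olives, bowl_jam, tealight_b, muffin_4, cheese_slicer from where it was at the start of the episode below 0.025 m); the robot touches nothing.
It fails at once if a counter is pressed with something other than the fingers (contact force between the arm and sugar_counter above 3 N or contact force between the arm and pepper_counter above 3 N).
It fails at once if the sugar wheel runs past five (more than half a click beyond) (value of joint sugar_wheel above 4.35896 rad).
It fails at once if the other counter's wheel is turned (value of joint pepper_wheel above 2.04204 rad or value of joint pepper_wheel below 1.09956 rad).
It fails at once if a counter is lifted or tipped (height (world z) of any of sugar_counter, pepper_counter above 0.01 m or angle between any of sugar_counter, pepper_counter's own z axis and vertical above 0.2 rad).
It fails at once if a counter or any other loose thing is shifted or carried more than 25 mm from its place (distance of any of sugar_counter, sugar_jar, pepper_mill, pepper_counter, bowl_olives, bowl_jam, tealight_b, muffin_4, cheese_slicer from where it was at the start of the episode above 0.025 m).
It also fails if it takes over 48 s, if anything falls off the work surface, if the arm or the gripper's body presses on something with over 40 N, if the wrist force passes 120 N, or if a joint passes its speed limit or range.

## Robot

A 6-joint arm with a two-finger parallel gripper is mounted at the origin on a cart in front of the work surface, level with it; the furniture and walls round the work are solid. World frame = base frame: x ahead of the robot, y to its left, z up, the work surface at z = 0. Lengths are in m, angles in rad, forces in N, time in s.
With the tool pointing down it reaches from about 0.25 to 0.725 m from the base axis. Payload 4 kg.
Tool frame: the origin (TCP) lies at the very end of the fingers, on their centre line; the grasp point (between the pads) lies 19 mm behind it; z points along the fingers, y is the line along which they close (so a half turn about z gives the same grasp; the last joint's range is limited). The gripper opens to 85 mm and grips with 20 to 120 N. Pads are 22 mm wide; open, the fingers measure 114 mm over their backs; the gripper's body (76 mm by 85 mm) begins 54 mm behind the grasp point. The pads swing forward as they close: fully open they stand 13 mm farther back than shut.
Start: joints at [-1.169, 0.241, 0.005, 1.335, 0, 1.571], TCP at [0.196, -0.46, 0.231] pointing down, gripper open.
Joint ranges: [-2.72, 2.72], [-1.05, 1.87], [-1.09, 1.28], [-1.99, 2.15], [-1.42, 1.44], [-3.14, 3.14]. Speed limits (rad/s): [2.79, 2.79, 3.14, 3.14, 3.14, 3.14].

## Interface

Orientations are given as a unit quaternion [x, y, z, w].
In Python, from workcell import bot, vision, workorder gives the robot as it stands.
- The arm moves only by the shell command python3 -m creep 'ROWS' [OPENING]. ROWS is JSON, a list of rows, each a list of 2 entries, a list of its own where there are three numbers: the shift along the tool's x, y, z in mm, then the turn, a rotation vector about the tool's x, y, z in rad. In form: [[[dx, dy, dz], [wx, wy, wz]], ...]. A call has 1 to 12 rows; each row shifts and turns the commanded pose from where the row before left it, along the tool's axes as they then stand; what a row does not reach is not made up. A row lasts 1/8 s, in which the tool goes at most 62.5 mm and 10.7 degrees, less where a joint would pass 70% of its speed; a pose out of reach is approached as far as the arm can. A call is refused whole if a number of a shift passes 62.5 or a number of a turn 0.188, either way. A call with a gripper value outside its range is refused whole. OPENING is the finger opening in mm, from 0 to 85.4, set as the call begins (- or left out, the last holds). The fingers move at their own pace and stop on an object; the grip force is fixed at half the most. Time passes only in rows, so rows that do not move let the fingers close. It gives the time, the measured TCP pose, the force, the opening and the grip force at its end, in the units of the state.
- bot.get_obs(): the state, without advancing time (a new reading comes with each control period).
- vision.camera(name): name is "scene" or "side" or "wrist"; returns a dict with "image" (420x560x3 uint8, blue, green, red), "z_map" (420x560 float32, m along the optical axis (not along the pixel's ray), 0 where there is no reading), "K" (3x3 intrinsics, pixels), "rvec" (rotation vector, rad) and "tvec" (3), from world to camera coordinates, as OpenCV has them; the wrist camera has in their place "tool_from_camera" (4x4, takes a point from camera to tool coordinates, whose origin is the TCP and whose axes are the flange's). Camera axes: x right, y down, z forward; pixel columns grow to the right and rows downward; lengths in m; the calibration is good to about 2 mm. A picture is of the moment at which its call begins: read the wrist's pose just before it.
- workorder.job_done(): hands the job in; it is judged then, once.
Trained networks look in a picture, given as the dict that the camera call returned (one of the last four; its "shot" number tells which), for a name from the list of things; names that differ only in an ending like _2 or _b are one class to them, and where a whole thing is asked for, a point or a joint stands for the part that bears it (a point fixed in the world has none). Each returns a list of dicts, best first, with "score" (0 to 1); they miss things now and then, are a little off and sometimes report something else, mostly with a low value. They report only what shows in the picture. A call takes as long as a camera call.
- vision.spot_in(picture, query): "position" ([column, row] in pixels, amid what is visible of it).
- vision.place_of(picture, query): "position" ([column, row] in pixels: a listed point, or the origin of a listed thing).
The state is a dict: "clock": time; "joint_pos": joint angles; "joint_vel": joint speeds; "tau": joint torques, N m; "eef_pos": TCP position; "tool_rot": TCP orientation; "ft_force": force on the tool from outside, world axes, zero at the start; "ft_torque": the same for the moment, N m; "grip_width": finger opening in m; "grasp_force": force on a finger pad.
Only numpy, scipy, OpenCV 4.12 (cv2) and the standard library are available. Lean on these libraries where they do the work, as an engineer would, in place of code of your own. Each camera call takes 0.05 s, during which the arm holds its last target. There are 200 camera calls.

## Working session

There is one attempt and no reset: what is moved stays moved. The work goes in short steps, Python scripts to look and compute and a shell command to move; the robot and the scene stay as the last step left them, time stands still between calls to the robot, and variables do not carry over. Pictures are saved under pics/ and viewed, at most 10 in all, crops included, and the job is handed in when it is done.

```bash
mkdir -p pics; cat > h.py <<'E'
import numpy as np, cv2
from scipy.spatial.transform import Rotation as R
from workcell import bot, vision, workorder
def pose(p):
    if "rvec" in p:
        Rm=cv2.Rodrigues(np.array(p["rvec"],float))[0]; return Rm.T, -Rm.T@np.array(p["tvec"],float).ravel()
    o=p["obs"]; T=np.eye(4); T[:3,:3]=R.from_quat(o["tool_rot"]).as_matrix(); T[:3,3]=o["eef_pos"]
    T=T@np.array(p["tool_from_camera"]); return T[:3,:3],T[:3,3]
def shot(n):
    o=bot.get_obs(); p=vision.camera(n); p["obs"]=o; return p
def cloud(p):
    Rm,t=pose(p); z=p["z_map"]; v,u=np.indices(z.shape); K=p["K"]
    c=np.stack([(u-K[0][2])/K[0][0]*z,(v-K[1][2])/K[1][1]*z,z],-1); return c@Rm.T+t
def atz(p,px,h):
    Rm,t=pose(p);K=p["K"]; d=Rm@np.array([(px[0]-K[0][2])/K[0][0],(px[1]-K[1][2])/K[1][1],1]); return t+d*(h-t[2])/d[2]
E
python3 - <<'E'
from h import *
for n in ("scene","side"):
    p=shot(n); cv2.imwrite(f"pics/{n}.png",p["image"]); print(n,pose(p)[1].round(3))
    for q,h in (("sugar_counter",0),("sugar_axle",.056),("pepper_counter",0),("sugar_jar",0),("pepper_mill",0),("bowl_olives",0),("bowl_jam",0),("tealight_b",0),("muffin_4",0)):
        print(q,[(np.round(r["position"]),round(r["score"],2),atz(p,r["position"],h)[:2].round(3)) for r in vision.place_of(p,q)[:2]])
E
```

```text
scene [-0.234  0.589  0.679]
sugar_counter [(array([339., 224.]), 0.61, array([ 0.506, -0.117])), (array([214., 293.]), 0.38, array([0.453, 0.311]))]
sugar_axle [(array([340., 209.]), 0.66, array([ 0.503, -0.111])), (array([268., 257.]), 0.54, array([0.435, 0.171]))]
pepper_counter []
sugar_jar [(array([310., 204.]), 0.88, array([ 0.643, -0.116]))]
pepper_mill [(array([241., 232.]), 0.7, array([0.634, 0.135])), (array([360., 186.]), 0.35, array([ 0.637, -0.321]))]
bowl_olives [(array([214., 291.]), 0.74, array([0.458, 0.309]))]
bowl_jam [(array([390., 206.]), 0.85, array([ 0.492, -0.312]))]
tealight_b [(array([363., 186.]), 0.61, array([ 0.632, -0.33 ]))]
muffin_4 [(array([215., 242.]), 0.5, array([0.63 , 0.218]))]
side [0.437 1.261 0.879]
sugar_counter [(array([285., 200.]), 0.95, array([ 0.497, -0.103]))]
sugar_axle [(array([284., 188.]), 0.83, array([ 0.503, -0.093]))]
pepper_counter [(array([281., 239.]), 0.83, array([0.497, 0.142]))]
sugar_jar [(array([253., 200.]), 0.63, array([ 0.619, -0.087]))]
pepper_mill []
bowl_olives [(array([289., 276.]), 0.59, array([0.462, 0.318]))]
bowl_jam [(array([290., 170.]), 0.56, array([ 0.491, -0.341]))]
tealight_b [(array([256., 171.]), 0.7, array([ 0.634, -0.323]))]
muffin_4 []
```

View pics/scene.png

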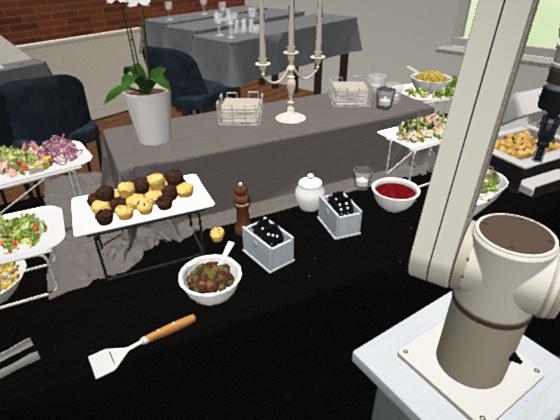

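```bash
python3 - <<'E'
from h import *
o=bot.get_obs(); print(o["clock"],o["eef_pos"],R.from_quat(o["tool_rot"]).as_matrix().round(3)); 
p=shot("wrist"); print(np.array(p["tool_from_camera"]).round(3), p["K"])
E
```

```text
1.0 [ 0.19554892 -0.46017776  0.23131044] [[ 0.92   0.391  0.   ]
 [ 0.391 -0.92  -0.   ]
 [ 0.     0.    -1.   ]]
[[ 0.    -0.964 -0.265  0.066]
 [ 1.     0.    -0.001  0.001]
 [ 0.001 -0.265  0.964 -0.141]
 [ 0.     0.     0.     1.   ]] [[319.48155924   0.         282.64766333]
 [  0.         319.48155924 210.76244226]
 [  0.           0.           1.        ]]
```

The scene view shows the sugar counter at px (340,215) in front of the white jar, and the pepper counter at (268,245). I'm moving the wrist camera over the sugar counter.

```bash
python3 -m creep '[[[35,-23,-2],[0,0,0]],[[35,-23,-2],[0,0,0]],[[35,-23,-2],[0,0,0]],[[35,-23,-2],[0,0,0]],[[35,-23,-2],[0,0,0]],[[35,-23,-2],[0,0,0]],[[35,-23,-2],[0,0,0]],[[35,-23,-2],[0,0,0]],[[35,-23,-2],[0,0,0.13]],[[35,-23,-2],[0,0,0.13]],[[0,0,0],[0,0,0.13]],[[0,0,0],[0,0,0]]]' 0
python3 - <<'E'
from h import *
p=shot("wrist"); cv2.imwrite("pics/w1.png",p["image"]); o=p["obs"]; print(o["eef_pos"],R.from_quat(o["tool_rot"]).as_matrix().round(3))
for q,h in (("sugar_counter",0),("sugar_axle",.056)):
    print(q,[(np.round(r["position"]),round(r["score"],2),atz(p,r["position"],h)[:2].round(4)) for r in vision.place_of(p,q)[:2]])
c=cloud(p).reshape(-1,3); 
m=(abs(c[:,2]-.078)<.004)&(abs(c[:,0]-.5)<.11)&(abs(c[:,1]+.107)<.1)
q=c[m]; r=cv2.minAreaRect((q[:,:2]*1000).astype(np.float32)); print(m.sum(),r)
m=(c[:,2]>.092)&(c[:,2]<.12)&(abs(c[:,0]-.5)<.06)&(abs(c[:,1]+.107)<.06)
q=c[m]; print(m.sum(),q.mean(0),q.min(0),q.max(0),cv2.minAreaRect((q[:,:2]*1000).astype(np.float32)))
E
```

```text
clock: 2.55
eef_pos: [0.4322, -0.1144, 0.2512]
tool_rot: [1.0, 0.007, -0.0, 0.0]
ft_force: [-0.1, 1.3, 0.1]
grip_width: 0.0001
grasp_force: 0.0
[ 0.43218067 -0.11444228  0.25123394] [[ 1.     0.015 -0.   ]
 [ 0.015 -1.    -0.   ]
 [-0.     0.    -1.   ]]
sugar_counter [(array([277., 124.]), 0.63, array([ 0.4968, -0.1076]))]
sugar_axle [(array([275., 124.]), 0.92, array([ 0.4972, -0.1064]))]
2965 ((520.2032470703125, -113.3305435180664), (74.88756561279297, 158.603759765625), 75.5358657836914)
735 [ 0.50201991 -0.10854659  0.09869045] [ 0.47819647 -0.12915902  0.09200407] [ 0.52467953 -0.08796752  0.10307906] ((501.2498474121094, -108.52159118652344), (33.75987243652344, 41.391273498535156), 75.73313903808594)
```

View pics/w1.png

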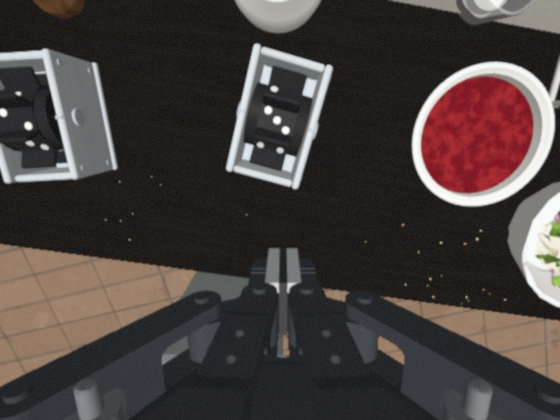

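The wrist view shows the counter centred at px (280,115), yawed about -0.25 rad. The top flat seems to have three pips at (268,110), (277,120) and (286,130). I'll zoom in to check and refine the rim.

```bash
python3 - <<'E'
from h import *
p=shot("wrist"); cv2.imwrite("pics/w2.png",cv2.resize(p["image"][40:195,220:340],None,fx=3.7,fy=3.7,interpolation=cv2.INTER_CUBIC))
c=cloud(p).reshape(-1,3); a=-0.25
d=c[:,:2]-[.5,-.1085]; ex=np.array([np.cos(a),np.sin(a)]); ey=np.array([-ex[1],ex[0]])
l=np.stack([d@ex,d@ey],1)
m=(abs(c[:,2]-.078)<.005)&(abs(l[:,0])<.075)&(abs(l[:,1])<.06)
r=cv2.minAreaRect((c[m,:2]*1000).astype(np.float32)); print(m.sum(),r, l[m].min(0),l[m].max(0))
m=(c[:,2]>.09)&(abs(l[:,0])<.05)&(abs(l[:,1])<.015)
b=np.round(l[m,0]*500)*2
for k in np.unique(b): print(k,round(np.median(c[m,2][b==k]),4),round(c[m,2][b==k].max(),4))
E
```

```text
3445 ((501.10467529296875, -108.35578155517578), (75.02399444580078, 119.69562530517578), 75.54217529296875) [-0.0587326  -0.03717141] [0.06096003 0.03797051]
-50.0 0.3457 0.3516
-48.0 0.3476 0.3519
-46.0 0.3481 0.3526
-20.0 0.0997 0.1012
-18.0 0.1009 0.1024
-16.0 0.101 0.1031
-14.0 0.0981 0.1014
-12.0 0.0936 0.0961
-10.0 0.091 0.0918
-0.0 0.3928 0.3928
12.0 0.0905 0.0908
14.0 0.0924 0.0953
16.0 0.097 0.1006
18.0 0.1007 0.103
20.0 0.101 0.1027
22.0 0.1003 0.1015
```

View pics/w2.png

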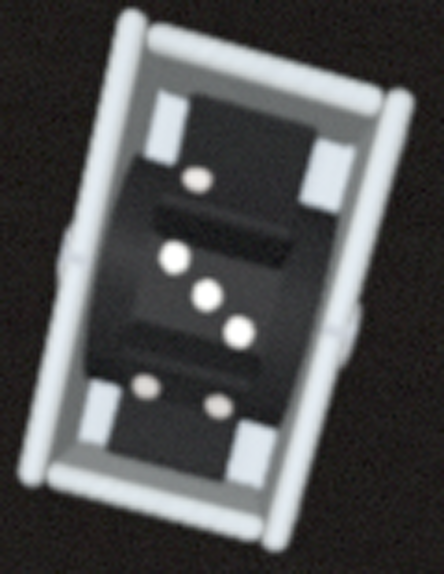

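Three pips are up, so two clicks are needed. The centre is (0.501,-0.108) and the yaw is -0.252. I'll align and descend behind the near rib.

```bash
python3 -m creep '[[[17,-7.5,0],[0,0,0]],[[16.5,-7.5,0],[0,0,0]],[[0,0,0],[0,0,0.134]],[[0,0,30],[0,0,0.133]],[[0,0,40],[0,0,0]],[[0,0,40],[0,0,0]],[[0,0,20],[0,0,0]],[[0,0,0],[0,0,0]],[[0,0,0],[0,0,0]]]' 0
cat > st.py <<'E'
from h import *
import sys
a=-.2524;o=bot.get_obs();e=o["eef_pos"];M=R.from_quat(o["tool_rot"]).as_matrix();d=e[:2]-np.array([.5011,-.1084])
print("local mm",(1000*np.array([d@[np.cos(a),np.sin(a)],d@[-np.sin(a),np.cos(a)],e[2]])).round(1),"yaw",np.arctan2(M[1,0],M[0,0]).round(3),"F",np.round(o["ft_force"],1),o["clock"])
if len(sys.argv)>1:
    p=shot("wrist"); c=p["image"][60:360,100:460]; cv2.imwrite("pics/"+sys.argv[1],cv2.resize(c,None,fx=2,fy=2))
E
python3 st.py w3.png
```

```text
clock: 3.88
eef_pos: [0.464, -0.11, 0.1221]
tool_rot: [0.993, -0.119, 0.001, -0.005]
ft_force: [0.2, -0.0, 0.6]
grip_width: 0.0002
grasp_force: 0.0
local mm [-35.5 -10.8 122.1] yaw -0.239 F [ 0.2 -0.   0.6] 3.875
```

View pics/w3.png

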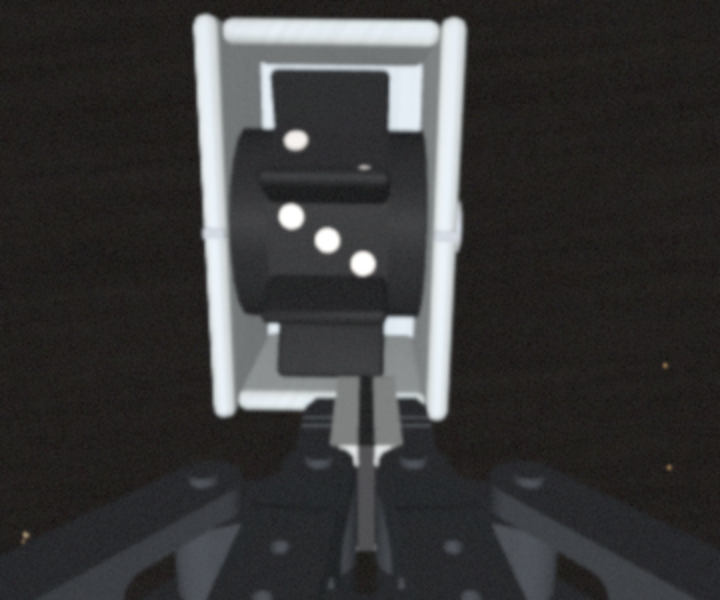

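The fingertip sits about 11 mm right of the wheel's middle, at px (365,400) against (325,320). The measured pose agrees, so I'll correct it and descend.

```bash
python3 -m creep '[[[-1,-5.5,0],[0,0,0.013]],[[-1,-5.5,0],[0,0,0]],[[0,0,0],[0,0,0]],[[0,0,10],[0,0,0]],[[0,0,10],[0,0,0]],[[0,0,10],[0,0,0]],[[0,0,0],[0,0,0]],[[0,0,0],[0,0,0]]]' 0; python3 st.py
```

```text
clock: 4.92
eef_pos: [0.4613, -0.1076, 0.0914]
tool_rot: [0.993, -0.12, 0.001, -0.008]
ft_force: [-0.7, -0.4, -0.3]
grip_width: -0.0001
grasp_force: 0.0
local mm [-38.7  -9.1  91.4] yaw -0.24 F [-0.7 -0.4 -0.3] 4.925
```

The lateral move and the turn weren't taken up, so I'm checking the joints.

```bash
python3 - <<'E'
from h import *
o=bot.get_obs(); print(np.round(o["joint_pos"],3)); print(R.from_quat(o["tool_rot"]).as_matrix().round(4))
E
```

```text
[-0.24   0.302 -0.301  0.968  0.017  3.141]
[[ 9.714e-01 -2.375e-01  3.600e-03]
 [-2.375e-01 -9.712e-01  1.670e-02]
 [-5.000e-04 -1.700e-02 -9.999e-01]]
```

Joint 6 is at its limit, so yaw can't go below about -0.21. A tool yaw of -0.18, 4° off square, is good enough. I'll back off to that, level the tool and recentre.

```bash
python3 -m creep '[[[0,0,0],[0,0,-0.06]],[[0,0,0],[-0.017,0,0]],[[0,-4.5,0],[0,0,0]],[[0,-4.5,0],[0,0,0]],[[0,0,0],[0,0,0]],[[0,0,0],[0,0,0]]]' 0; python3 st.py; python3 -c "
from h import *
o=bot.get_obs(); print(np.round(o['joint_pos'],3)); print(R.from_quat(o['tool_rot']).as_matrix().round(4))"
```

```text
clock: 5.68
eef_pos: [0.4629, -0.0987, 0.0914]
tool_rot: [0.996, -0.09, 0.0, 0.0]
ft_force: [-0.3, -0.3, -0.1]
grip_width: 0.0
grasp_force: 0.0
local mm [-39.4  -0.1  91.4] yaw -0.18 F [-0.3 -0.3 -0.1] 5.675
[-0.21   0.301 -0.303  0.967 -0.     3.111]
[[ 9.839e-01 -1.788e-01  7.000e-04]
 [-1.788e-01 -9.839e-01 -2.000e-04]
 [ 8.000e-04  1.000e-04 -1.000e+00]]
```

```bash
python3 -m creep '[[[4,0.3,0],[0,0,0]],[[4,0.3,0],[0,0,0]],[[4,0.3,0],[0,0,0]],[[4,0.3,0],[0,0,0]],[[4,0.3,0],[0,0,0]],[[4,0.3,0],[0,0,0]],[[4,0.3,0],[0,0,0]],[[0,0,0],[0,0,0]],[[0,0,0],[0,0,0]]]' 0; python3 st.py w4.png
```

```text
clock: 6.8
eef_pos: [0.4907, -0.1059, 0.0916]
tool_rot: [0.996, -0.09, 0.001, 0.0]
ft_force: [1.2, -0.5, 0.1]
grip_width: 0.0002
grasp_force: 0.4
local mm [-10.7  -0.2  91.6] yaw -0.18 F [ 1.2 -0.5  0.1] 6.8
```

View pics/w4.png

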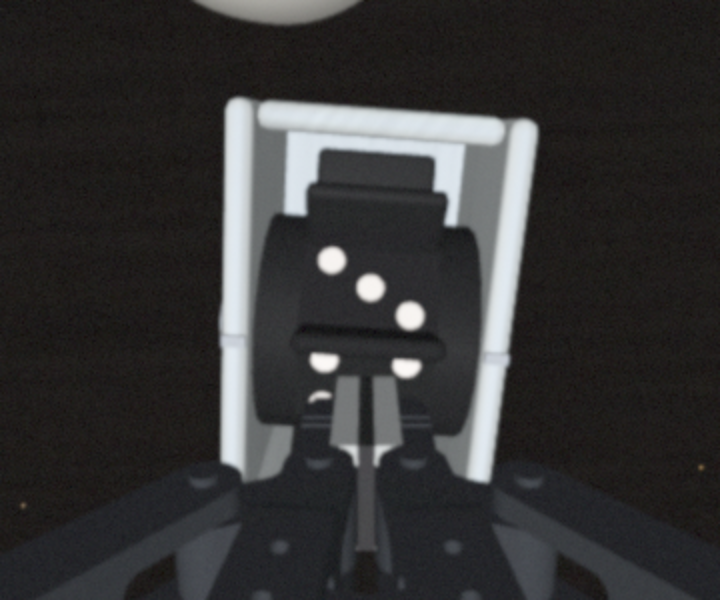

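The first three-pip flat has gone to the far side (px 370,285) and four-pip dots are coming up. The small +x force says the next rib is resting on the finger's back, so I'll lift straight up to let the wheel settle.

```bash
python3 -m creep '[[[0,0,-8],[0,0,0]],[[0,0,-12],[0,0,0]],[[0,0,-15],[0,0,0]],[[-14,-1,0],[0,0,0]],[[-14,-1,0],[0,0,0]],[[0,0,0],[0,0,0]],[[0,0,0],[0,0,0]],[[0,0,0],[0,0,0]]]' 0; python3 st.py w5.png
```

```text
clock: 7.85
eef_pos: [0.4631, -0.0989, 0.1263]
tool_rot: [0.996, -0.09, 0.0, 0.0]
ft_force: [0.6, -0.9, 0.2]
grip_width: 0.0001
grasp_force: 0.0
local mm [-39.2  -0.3 126.3] yaw -0.18 F [ 0.6 -0.9  0.2] 7.85
```

View pics/w5.png

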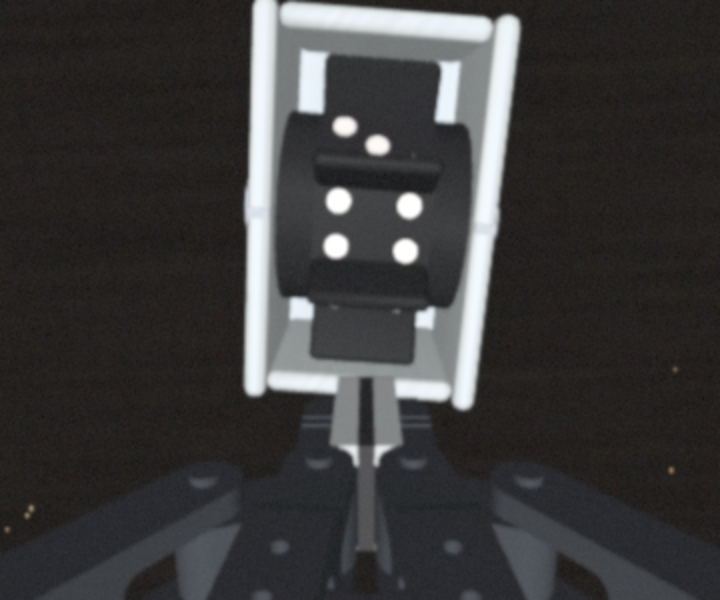

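Four pips are now up, settled, at px (370,225). Now I'll repeat the same stroke for five, then lift.

```bash
python3 -m creep '[[[0,0,12],[0,0,0]],[[0,0,12],[0,0,0]],[[0,0,11],[0,0,0]],[[0,0,0],[0,0,0]],[[4,0.3,0],[0,0,0]],[[4,0.3,0],[0,0,0]],[[4,0.3,0],[0,0,0]],[[4,0.3,0],[0,0,0]],[[4,0.3,0],[0,0,0]],[[4,0.3,0],[0,0,0]],[[4,0.3,0],[0,0,0]],[[0,0,0],[0,0,0]]]' 0; python3 st.py
python3 -m creep '[[[0,0,-8],[0,0,0]],[[0,0,-12],[0,0,0]],[[0,0,-15],[0,0,0]],[[-14,-1,0],[0,0,0]],[[-14,-1,0],[0,0,0]],[[0,0,-20],[0,0,0]],[[0,0,-20],[0,0,0]],[[0,0,0],[0,0,0]],[[0,0,0],[0,0,0]]]' 0; python3 st.py w6.png
```

```text
clock: 9.4
eef_pos: [0.4909, -0.106, 0.0915]
tool_rot: [0.996, -0.09, 0.001, 0.0]
ft_force: [-0.0, -0.2, -0.3]
grip_width: -0.0001
grasp_force: 0.0
local mm [-10.5  -0.3  91.5] yaw -0.18 F [-0.  -0.2 -0.3] 9.4
clock: 10.52
eef_pos: [0.4617, -0.0986, 0.1655]
tool_rot: [0.996, -0.09, -0.0, -0.0]
ft_force: [-1.1, 0.6, 0.4]
grip_width: 0.0001
grasp_force: 0.0
local mm [-40.6  -0.4 165.5] yaw -0.18 F [-1.1  0.6  0.4] 10.525
```

View pics/w6.png

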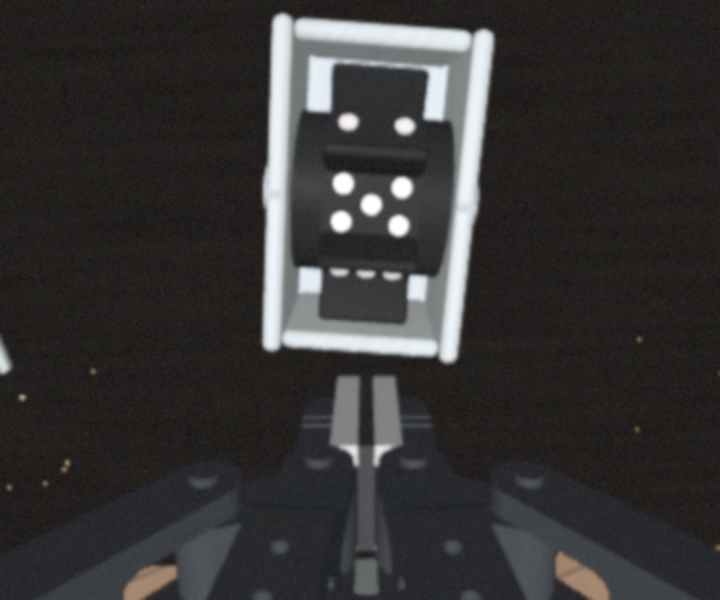

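Five pips are up at px (371,205), the ribs are symmetric, and the fingers are clear of everything.

```bash
python3 -c "
from workcell import workorder
print(workorder.job_done())"
```

```text
the job is handed in; nothing more can be done
None
```

The sugar counter went from three to four to five pips, one settled click at a time, and showed five in the last picture; the job is handed in, but no verdict came back.

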